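Load a fresh roll into the tape machine

ROBOT

A 6-joint arm with a two-finger parallel gripper is mounted at the origin on a cart in front of the work surface, level with it; the furniture and walls round the work are solid. World frame = base frame: x ahead of the robot, y to its left, z up, the work surface at z = 0. Lengths are in mm, angles in rad, forces in N, time in s.
With the tool pointing down it reaches from about 275 to 850 mm from the base axis. Payload 19 kg.
Tool frame: the origin (TCP) lies on the centre line of the jaws, within the pads' length; the fingertips stand 25 mm ahead of it and the grasp point (between the pads) lies 6 mm ahead of it; z points along the fingers, y is the line along which they close (so a half turn about z gives the same grasp; the last joint's range is limited). The gripper opens to 85 mm and grips with 20 to 120 N. Pads are 22 mm wide; open, the fingers measure 114 mm over their backs; the gripper's body (76 mm by 85 mm) begins 54 mm behind the grasp point. The pads swing forward as they close: fully open they stand 13 mm farther back than shut.
Start: joints at [1.214, 0.15, 1.437, -0, 1.554, -0.134], TCP at [127.06, 560.757, 256.267] pointing down, gripper open.
Joint ranges: [-2.8, 2.8], [-0.68, 2.1], [0.12, 2.68], [-1.39, 4.53], [0.16, 2.79], [-2.81, 2.81]. Speed limits (rad/s): [1.89, 1.89, 2.22, 3.01, 3.01, 3.01].

INTERFACE

Orientations are given as a unit quaternion [w, x, y, z].
In Python, from cell import ctrl gives the robot as it stands.
- The arm moves only by the shell command python3 -m inch 'ROWS' [FORCE]. ROWS is JSON, a list of rows, each an object of numbers: "dx", "dy", "dz": the shift along the world's x, y, z scaled (see below); "turn": the turn about the world's z scaled (see below); "grip": the gripper's target within -1 to 1 (shut at 1, half-way at 0, fully open at -1). A call has exactly 10 rows; each row shifts and turns the commanded pose from where the row before left it; what a row does not reach is not made up. The controller multiplies each number of a shift by 2 cm and each number of a turn by 5 degrees. A row lasts 1/10 s, in which the tool goes at most 50 mm and 8.59 degrees, less where a joint would pass 70% of its speed; a pose out of reach is approached as far as the arm can. A call with a number of a shift or a turn outside -1 to 1 is refused whole. A call with a gripper value outside its range is refused whole. The fingers move at their own pace and stop on an object; FORCE is the grip in N (left out, the last holds). Time passes only in rows, so rows that do not move let the fingers close, or fill a call up. It gives the time, the measured TCP pose, the force, the opening and the grip force at its end, in the units of the state.
- ctrl.get_obs(): the state, without advancing time (a new reading comes with each control period).
- ctrl.get_image(name): name is "scene" or "top" or "wrist"; returns a dict with "img" (420x560x3 uint8, red, green, blue), "K" (3x3 intrinsics, pixels), "rvec" (rotation vector, rad) and "tvec" (3), from world to camera coordinates, as OpenCV has them. Camera axes: x right, y down, z forward; pixel columns grow to the right and rows downward; lengths in mm; the calibration is good to about 2 mm. A picture is of the moment at which its call begins. There is no depth.
- ctrl.hand_in(): hands the job in; it is judged then, once.
The state is a dict: "time": time; "joint_positions": joint angles; "joint_vel": joint speeds; "joint_torque": joint torques, N m; "position": TCP position; "tcp_rot": TCP orientation; "ft_force": force on the tool from outside, world axes, zero at the start; "ft_torque": the same for the moment, N m; "gripper_width": finger opening in mm; "finger_force": force on a finger pad.
Only numpy, scipy, OpenCV 4.12 (cv2) and the standard library are available. Lean on these libraries where they do the work, as an engineer would, in place of code of your own. Each camera call takes 0.05 s, during which the arm holds its last target. There are 200 camera calls.

TASK

Load the tape machine with the wide roll of packing tape from the plywood stand: press the button on its sloping nose so that the sprung lid pops up, then steady the lid and swing it gently up until it rests against its stop. Reach in under the leaning lid and set the roll down on edge on the two rollers in the bay without dropping it, let go, then bring the lid back down and press it, without forcing, until it latches shut. Leave the narrow roll in the stand and the other things on the worktop where they are, and do not let the lid be flung open against its stop or slammed shut.

Things in the scene. Friction and masses are not known exactly. Their poses are not given: they have to be found in the camera images.
- tape_machine: Grey bench tape machine with a black domed lid, 198 long (x) x 96 wide (y) x 134 high shut, fixed to the worktop. Origin: on the underside (worktop level) below the bay's centre. It stands sideways, nose to the left and a little towards the robot: x points from the nose (x = -112) to the hinge end (x = +86), z up. The nose slopes at 40 degrees, from x -68, z 66 down to x -110, z 31.
- bay_center (a point): Where the wide roll's centre is when it rests on both rollers: machine x = 0, y = 0, z = 74. The open bay is 110 long (x) and 56 wide (y, 4 mm spare each side of the roll). Side walls 20 thick, top z = 70, inner edge flared to 66 wide over the last 10 mm; nose-end wall 13 thick, top z = 68. The rollers, 12 diameter, lie across the bay at x = -30 and 30, axes at z = 26.7.
- release_top (a point): Centre of the face of the release button, a grey ribbed pad 46 (y) x 20 (along the slope) in a black frame, at machine x = -99, y = 0, z = 50, 8 mm proud of the slope. It moves square to the slope: forward (+x) and down, 40 degrees from vertical, as a tool tilted 40 degrees forward points. The edge of the lid's lip is 27 mm up the slope from this point and 5 mm above its level. Pushing it takes 1 to 5 N.
- release (a joint): How far the button is pressed: 0 to 0.007 m; it springs back. The lid is released at about 0.003.
- lid (a joint): Lid angle, rad: 0 shut (0.015 when latched, by play), 1.13 at the stop, where it leans over the bay, 25 degrees from vertical. Released, it springs up by itself to about 0.43. A stiff hinge (0.11 N m) holds it where it is left above that. Closing takes 1 N at the front, over the last 0.43 rad rising to 6 N there against a spring pin and the catch, which snaps in by itself at 0.
- lid_hinge (a point): Hinge line of the lid, at machine x = 72, y = 0, z = 70, along machine y; opening lifts the nose end. The lid is a hollow shell 140 long, 96 wide, 64 high: front wall 18 high, then a slope back to the flat top, which begins 106 mm from the hinge line. Its side walls are 4 thick, at the outer edges.
- lip_edge (a point): Middle of the lower front edge of the lid's finger lip; moves with the lid. 153 mm from the hinge line, 2 mm above the plane of the lid's rim. The lip is 72 wide (y), 6 thick and stands out 13 mm from the lid's front wall. A steel catch, 12 wide, hangs 22 mm below the rim at y = 0, 17 mm behind the lip's edge.
- lid_top (a point): Point on the outside of the lid's flat top near its front edge, y = 0: 98 mm from the hinge line towards the lip, 65 mm above the plane of the rim; moves with the lid. A good place to push the lid over and shut.
- roll_stand: Low plywood stand, 96 (x) x 204 (y), fixed. Two steel rods, 10 diameter, run along its y at x = -30 and 30, axes at z = 16; end boards and a divider (y = 6) reach z = 37. Origin: centre of the underside, at worktop level. Two rolls of tape stand on edge on the rods, axes along the stand's y, one each side of the divider; which is where varies.
- wide_roll: Roll of packing tape, 100 diameter, 48 wide, hole about 76 diameter, 0.08 to 0.15 kg. Its z is the roll's axis; origin: centre of one flat side, the other is 48 mm along z.
- wide_roll_center (a point): Centre of the wide roll, on its axis, midway between the flat sides; 62 mm above the worktop while in the stand.
- narrow_roll: The other roll in the stand, 92 diameter, only 25 wide. Origin: centre of one flat side, z along its axis. To be left alone.
- the_tape_measure: Red tape measure, 66 x 94 x 35, on the far side of the machine. Origin: centre of its underside. Bystander.
- the_calculator: Pocket calculator, 125 x 72 x 16, left of the machine. Origin: centre of its underside. Bystander.
- the_order_pad: Spiral notebook, 148 x 109 x 15, at the front on the left. Origin: centre of its underside. Bystander.

How it is judged:
By the outcome, as a careful person would: the job done as asked, in the order asked, and still so for the second after the job is handed in, with the robot touching nothing.
It also fails if it takes over 72 s, if anything falls off the work surface, if the arm or the gripper's body presses on something with over 40 N, if the wrist force passes 120 N, or if a joint passes its speed limit or range.

## Working session

There is one attempt and no reset: what is moved stays moved. The work goes in short steps, Python scripts to look and compute and a shell command to move; the robot and the scene stay as the last step left them, time stands still between calls to the robot, and variables do not carry over. Pictures are saved under pics/ and viewed, at most 10 in all, crops included, and the job is handed in when it is done.

```bash
ls; mkdir -p pics; python3 - <<'E'
from cell import ctrl
import cv2
for n in("scene","top"):
    d=ctrl.get_image(n); cv2.imwrite(f"pics/{n}0.png",d["img"][:,:,::-1]); print(n,d["K"],d["rvec"],d["tvec"])
o=ctrl.get_obs(); print(o["position"],o["tcp_rot"],o["time"],o["gripper_width"])
E
```

```text
pics
scene [[400.58056309   0.         278.5126731 ]
 [  0.         400.58056309 208.50338267]
 [  0.           0.           1.        ]] [ 2.04934738 -0.72216025  0.38926126] [-362.04241102  291.62111639  777.06408151]
top [[432.2117076    0.         273.91768153]
 [  0.         432.2117076  214.70842307]
 [  0.           0.           1.        ]] [ 2.13679533 -2.12280145  0.22328905] [  55.53276948  536.01155104 1187.46015192]
[127.02616287 560.6060862  255.76631014] [-1.23141775e-04  1.11172824e-01  9.93800943e-01 -5.24002691e-04] 0.1 85.44227856256376
```

View pics/scene0.png

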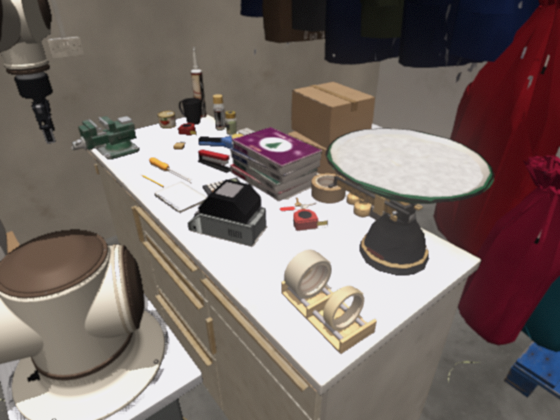

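View pics/top0.png

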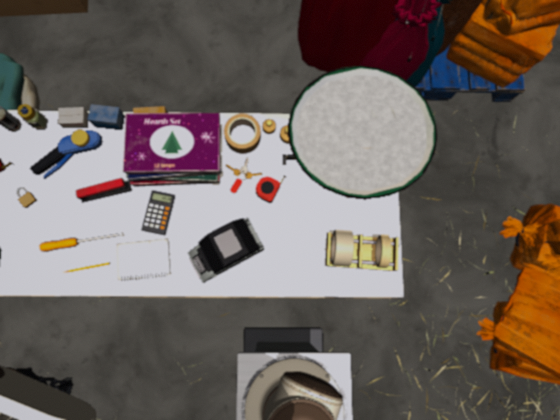

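The scene view shows the machine at about (232,210), and the wide roll at (308,272) in the stand. In the top view the machine is at (228,248) and the stand at (362,251), with the wide roll on the left at about (341,250). I'll enlarge both.

```bash
python3 - <<'E'
import cv2,numpy as np
t=cv2.imread("pics/top0.png"); s=cv2.imread("pics/scene0.png")
def c(im,x,y,w,h,k):
    return cv2.resize(im[y:y+h,x:x+w],None,fx=k,fy=k,interpolation=cv2.INTER_CUBIC)
a=c(t,180,210,100,75,4);b=c(t,315,215,100,75,4);d=c(s,180,170,100,75,4);e=c(s,275,245,110,0+110,4)
e=c(s,278,245,100,75,4)
im=np.vstack([np.hstack([a,b]),np.hstack([d,e])])
for i in range(0,800,40): cv2.line(im,(i,0),(i,4 if i%200 else 12),(0,0,255),1); cv2.line(im,(i,300),(i,304),(0,0,255),1)
for i in range(0,600,40): cv2.line(im,(0,i),(4,i),(0,0,255),1); cv2.line(im,(400,i),(404,i),(0,0,255),1)
cv2.imwrite("pics/c1.png",im)
E
```

```text
(no output)
```

View pics/c1.png

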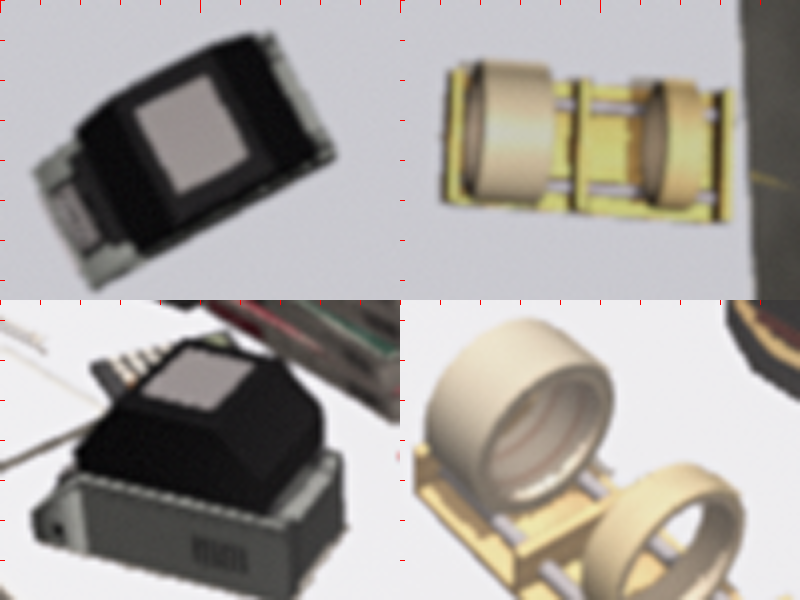

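The crop shows the machine corners in the top view at (32,172), (97,290), (335,155) and (270,33), and the button at about (72,218). The stand corners are (450,68), (445,202), (732,90) and (730,220). The wide roll's crest runs from 487 to 553 in x.

```bash
cat > h.py <<'E'
import numpy as np,cv2,pickle,os
from scipy.optimize import least_squares
from scipy.spatial.transform import Rotation as R
CAM={"scene":dict(K=np.array([[400.58056309,0,278.5126731],[0,400.58056309,208.50338267],[0,0,1]]),r=np.array([2.04934738,-0.72216025,0.38926126]),t=np.array([-362.04241102,291.62111639,777.06408151])),
"top":dict(K=np.array([[432.2117076,0,273.91768153],[0,432.2117076,214.70842307],[0,0,1]]),r=np.array([2.13679533,-2.12280145,0.22328905]),t=np.array([55.53276948,536.01155104,1187.46015192]))}
def proj(c,P):
    c=CAM[c]; return cv2.projectPoints(np.array(P,float).reshape(-1,1,3),c["r"],c["t"],c["K"],None)[0].reshape(-1,2)
def ray(c,uv,z):
    c=CAM[c]; Rm=cv2.Rodrigues(c["r"])[0]; o=-Rm.T@c["t"]; d=Rm.T@np.linalg.inv(c["K"])@[*uv,1]
    return o+d*(z-o[2])/d[2]
def pose(p,L):
    L=np.array(L,float); c,s=np.cos(p[2]),np.sin(p[2]); return np.c_[p[0]+c*L[:,0]-s*L[:,1],p[1]+s*L[:,0]+c*L[:,1],L[:,2]]
def fit(obs,p0):
    def f(p): return np.concatenate([(proj(c,pose(p,[l]))[0]-uv) for c,l,uv in obs])
    r=least_squares(f,p0,loss="soft_l1"); return r.x,f(r.x).reshape(-1,2)
E
python3 - <<'E'
from h import *
q=lambda x,y,ox,oy:np.array([x/4+ox-.375,y/4+oy-.375])
T=lambda x,y:q(x,y,180,210); S=lambda x,y:q(x,y-300,180,170)
TS=lambda x,y:q(x-400,y,315,215); SS=lambda x,y:q(x-400,y-300,278,245)
m=[("top",(-110,48,31),T(32,172)),("top",(-110,-48,31),T(97,290)),("top",(86,-48,70),T(335,155)),("top",(86,48,70),T(270,33)),("top",(-99,0,50),T(72,218)),
("scene",(86,-48,70),S(297,523)),("scene",(86,48,70),S(342,455)),("scene",(-68,-48,66),S(80,480))]
g=ray("top",T(180,150),70); print("guess",g)
p,r=fit(m,[g[0],g[1],-.5]); print("machine",p,np.degrees(p[2])); print(r.round(1).tolist())
s=[("top",(48,102,37),TS(450,68)),("top",(-48,102,37),TS(445,202)),("top",(48,-102,37),TS(732,90)),("top",(-48,-102,37),TS(730,220))]
g=ray("top",TS(590,145),37)
p2,r=fit(s,[g[0],g[1],0]); print("stand",p2); print(r.round(1).tolist())
for x in(487,519,553): print("roll crest",ray("top",TS(x,132),112))
c,s_=np.cos(p2[2]),np.sin(p2[2])
for x in(487,553):
    w=ray("top",TS(x,132),112)-[p2[0],p2[1],0]; print("local",c*w[0]+s_*w[1],-s_*w[0]+c*w[1])
P=pose(p,[(0,0,74),(-99,0,50),(-83,0,72),(72,0,70)]); print(P)
o=__import__("cell").ctrl.get_obs(); print(R.from_quat(o["tcp_rot"],scalar_first=True).as_matrix().round(3))
E
```

```text
guess [439.21537979 195.66518052  70.        ]
machine [440.81246369 184.77511184  -1.05411596] -60.39639546473784
[[0.1, -0.3], [-0.6, -0.1], [0.7, -1.8], [0.4, -1.0], [0.3, 0.5], [-3.4, 0.7], [0.1, -1.2], [-1.1, 0.5]]
stand [ 4.35350407e+02 -1.93709531e+02 -6.29573926e-02]
[[0.1, 0.1], [-0.2, -0.1], [0.0, -0.5], [0.1, 0.4]]
roll crest [ 435.11074116 -108.16732991  112.        ]
roll crest [ 435.26051126 -129.7427827   112.        ]
roll crest [ 435.41975925 -152.68359504  112.        ]
local -5.621148371496105 85.35764978317674
local -2.511965577105835 40.949020709399576
[[440.81246369 184.77511184  74.        ]
 [391.90680362 270.85203333  50.        ]
 [399.81074868 256.94061167  72.        ]
 [476.38021647 122.1737144   70.        ]]
[[-0.975  0.221 -0.   ]
 [ 0.221  0.975 -0.001]
 [ 0.    -0.001 -1.   ]]
```

```bash
cat > ov.py <<'E'
from h import *
def ov(im_top,im_sc,p,out,lid=None):
    k=4;res=[]
    for c,im,ox,oy in(("top",im_top,180,205),("scene",im_sc,180,172)):
        a=cv2.resize(im[oy:oy+100,ox:ox+100],None,fx=4,fy=4,interpolation=cv2.INTER_CUBIC)
        def pl(L,col,cl=True):
            u=((proj(c,pose(p,L))-[ox,oy]+.375)*k).astype(int); cv2.polylines(a,[u],cl,col,1,cv2.LINE_AA)
        pl([(-68,-48,66),(86,-48,70),(86,48,70),(-68,48,66)],(0,0,255))
        pl([(-112,-48,0),(86,-48,0),(86,48,0),(-112,48,0)],(0,255,0))
        pl([(-110,-48,31),(-68,-48,66),(-68,48,66),(-110,48,31)],(255,0,0))
        u=np.array([12.9*0,0]); d=np.array([.766,.643])*10
        pl([(-99-d[0],-23,50-d[1]),(-99+d[0],-23,50+d[1]),(-99+d[0],23,50+d[1]),(-99-d[0],23,50-d[1])],(0,255,255))
        pl([(72-106,-30,134),(72-106,30,134)],(255,0,255),False)
        pl([(72-153,-36,72),(72-153,36,72)],(255,0,255),False)
        res.append(a)
    cv2.imwrite(out,np.hstack(res))
E
python3 - <<'E'
from ov import *
ov(cv2.imread("pics/top0.png"),cv2.imread("pics/scene0.png"),[440.8,184.8,-1.0541],"pics/o1.png")
E
```

```text
(no output)
```

View pics/o1.png

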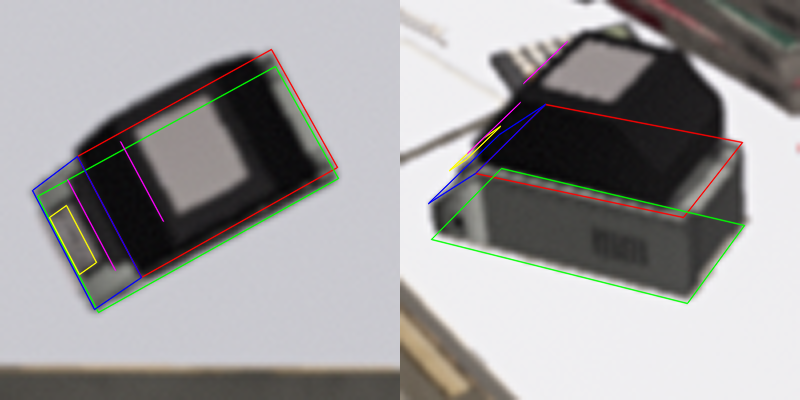

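```bash
python3 -m inch '[{"dx":0.9,"dy":-0.9,"dz":-0.4,"turn":0.85,"grip":-1},{"dx":0.9,"dy":-0.9,"dz":-0.4,"turn":0.85,"grip":-1},{"dx":0.9,"dy":-0.9,"dz":-0.4,"turn":0.85,"grip":-1},{"dx":0.9,"dy":-0.9,"dz":-0.4,"turn":0.85,"grip":-1},{"dx":0.9,"dy":-0.9,"dz":-0.4,"turn":0.85,"grip":-1},{"dx":0.9,"dy":-0.9,"dz":-0.4,"turn":0.85,"grip":-1},{"dx":0.9,"dy":-0.9,"dz":-0.4,"turn":0.85,"grip":-1},{"dx":0.9,"dy":-0.9,"dz":-0.4,"turn":0.85,"grip":-1},{"dx":0.9,"dy":-0.9,"dz":-0.4,"turn":0.85,"grip":-1},{"dx":0.9,"dy":-0.9,"dz":-0.4,"turn":0.85,"grip":-1}]' 40
cat > st.py <<'E'
from h import *
from cell import ctrl
M=[440.8,184.8,-1.0541]
def st():
    o=ctrl.get_obs(); p=np.array(o["position"]); Rm=R.from_quat(o["tcp_rot"],scalar_first=True).as_matrix()
    c,s=np.cos(M[2]),np.sin(M[2]); w=p[:2]-M[:2]
    print("t",round(o["time"],2),"pos",p.round(1),"mach",round(c*w[0]+s*w[1],1),round(-s*w[0]+c*w[1],1),"yang",round(np.degrees(np.arctan2(Rm[1,1],Rm[0,1])),1),"F",np.round(o["ft_force"],1),"w",round(o["gripper_width"],1),"ff",np.round(o["finger_force"],1))
    return p
def go(mx,my,z=None):
    "units needed to machine point"
    p=st(); t=pose(M,[[mx,my,0]])[0]; print("need dx,dy,dz units",((t[0]-p[0])/20).round(2),((t[1]-p[1])/20).round(2),None if z is None else round((z-p[2])/20,2))
E
python3 - <<'E'
from st import *
go(-151,0,95)
m=[("top",(-110,48,31),(32,172)),("top",(-110,-48,31),(97,290)),("top",(86,-48,70),(335,155)),("top",(-99,0,50),(72,218))]
m=[(a,b,np.array([c[0]/4+180-.375,c[1]/4+210-.375])) for a,b,c in m]
print(fit(m,M))
E
```

```text
time: 1.1
position: [307.6, 379.9, 175.8]
tcp_rot: [-0.0, -0.258, 0.966, -0.0]
ft_force: [-0.5, 0.3, -0.7]
gripper_width: 85.2
finger_force: 0.0
t 1.1 pos [307.6 379.9 175.8] mach -235.4 -19.5 yang 119.9 F [-0.5  0.3 -0.7] w 85.2 ff 0.0
need dx,dy,dz units 2.93 -3.19 -4.04
(array([438.73840064, 184.54608213,  -1.07154913]), array([[ 0.07533675, -0.34188649],
       [-1.07484623,  0.13913324],
       [ 0.7837338 , -0.45795015],
       [ 0.03408382,  0.70716277]]))
```

```bash
python3 -m inch '[{"dx":0.4,"dy":-0.4,"dz":0,"grip":-1},{"dx":0.4,"dy":-0.4,"dz":0,"grip":-1},{"dx":0.4,"dy":-0.4,"dz":-0.2,"grip":-1},{"dx":0.4,"dy":-0.4,"dz":-0.3,"grip":-1},{"dx":0.4,"dy":-0.4,"dz":-0.5,"grip":-1},{"dx":0.4,"dy":-0.4,"dz":-0.5,"grip":-1},{"dx":0.3,"dy":-0.4,"dz":-0.5,"grip":-1},{"dx":0.2,"dy":-0.4,"dz":-0.5,"grip":-1},{"dz":-0.4,"grip":-1},{"grip":-1}]'
python3 - <<'E'
from st import *
go(-151,0,95)
d=ctrl.get_image("wrist"); cv2.imwrite("pics/w1.png",d["img"][:,:,::-1]); pickle.dump(d,open("w1.pkl","wb"))
CAM["wrist"]=dict(K=np.array(d["K"]),r=np.array(d["rvec"]),t=np.array(d["tvec"]))
im=d["img"][:,:,::-1].copy()
for L in ([(-68,-48,66),(86,-48,70),(86,48,70),(-68,48,66)],[(-110,-48,31),(-68,-48,66),(-68,48,66),(-110,48,31)],[(-106.7,-23,43.6),(-91.3,-23,56.4),(-91.3,23,56.4),(-106.7,23,43.6)]):
    cv2.polylines(im,[proj("wrist",pose(M,L)).astype(int)],True,(0,0,255),1)
cv2.imwrite("pics/w1o.png",im)
E
```

```text
t 1.1 pos [307.6 379.9 175.8] mach -235.4 -19.5 yang 119.9 F [-0.5  0.3 -0.7] w 85.2 ff 0.0
need dx,dy,dz units 2.93 -3.19 -4.04invalid input
```

View pics/w1o.png

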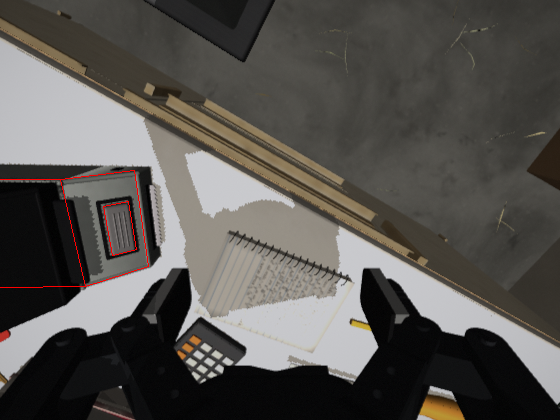

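The wrist overlay fits the nose and button (about (120,230)) within 1–2 mm, so the machine pose is good. The last move was refused, likely because the rows lacked keys, so I'll write every key.

```bash
python3 -m inch '[{"dx":0.4,"dy":-0.4,"dz":0,"turn":0,"grip":-1},{"dx":0.4,"dy":-0.4,"dz":0,"turn":0,"grip":-1},{"dx":0.4,"dy":-0.4,"dz":-0.3,"turn":0,"grip":-1},{"dx":0.4,"dy":-0.4,"dz":-0.4,"turn":0,"grip":-1},{"dx":0.4,"dy":-0.4,"dz":-0.5,"turn":0,"grip":-1},{"dx":0.4,"dy":-0.4,"dz":-0.6,"turn":0,"grip":-1},{"dx":0.3,"dy":-0.4,"dz":-0.6,"turn":0,"grip":-1},{"dx":0.2,"dy":-0.4,"dz":-0.7,"turn":0,"grip":-1},{"dx":0,"dy":0,"dz":-0.4,"turn":0,"grip":-1},{"dx":0,"dy":0,"dz":-0.3,"turn":0,"grip":-1}]'
python3 - <<'E'
from st import *
go(-151,0,75)
d=ctrl.get_image("wrist"); im=d["img"][:,:,::-1].copy(); cv2.imwrite("pics/w2.png",im)
E
```

```text
time: 2.15
position: [364.9, 316.5, 99.3]
tcp_rot: [-0.0, -0.256, 0.967, -0.0]
ft_force: [0.2, -0.1, -0.5]
gripper_width: 85.6
finger_force: 0.0
t 2.15 pos [364.9 316.5  99.3] mach -152.0 -0.9 yang 119.7 F [ 0.2 -0.1 -0.5] w 85.6 ff 0.0
need dx,dy,dz units 0.06 -0.02 -1.21
```

View pics/w2.png

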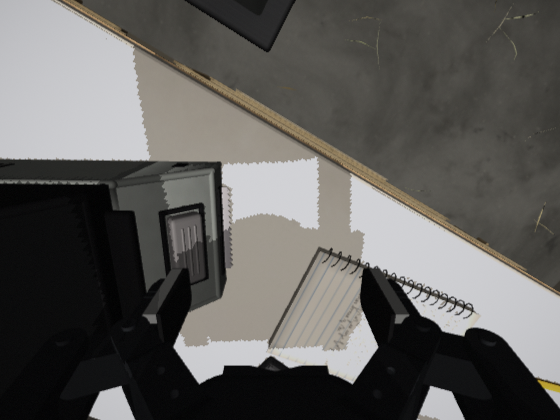

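The wrist view shows the left (machine-side) fingertip at about (180,275), just above the button at (187,240). I'll lower it in small steps.

```bash
python3 -m inch '[{"dx":0,"dy":0,"dz":-0.12,"turn":0,"grip":-1},{"dx":0,"dy":0,"dz":-0.12,"turn":0,"grip":-1},{"dx":0,"dy":0,"dz":-0.12,"turn":0,"grip":-1},{"dx":0,"dy":0,"dz":-0.12,"turn":0,"grip":-1},{"dx":0,"dy":0,"dz":-0.12,"turn":0,"grip":-1},{"dx":0,"dy":0,"dz":-0.12,"turn":0,"grip":-1},{"dx":0,"dy":0,"dz":-0.12,"turn":0,"grip":-1},{"dx":0,"dy":0,"dz":-0.12,"turn":0,"grip":-1},{"dx":0,"dy":0,"dz":-0.12,"turn":0,"grip":-1},{"dx":0,"dy":0,"dz":-0.12,"turn":0,"grip":-1}]'
```

```text
time: 3.2
position: [365.1, 316.8, 76.1]
tcp_rot: [0.0, -0.257, 0.967, -0.0]
ft_force: [-0.3, -0.4, 0.6]
gripper_width: 85.8
finger_force: 0.0
```

```bash
python3 -m inch '[{"dx":0.016,"dy":-0.028,"dz":-0.038,"turn":0,"grip":-1},{"dx":0.016,"dy":-0.028,"dz":-0.038,"turn":0,"grip":-1},{"dx":0.016,"dy":-0.028,"dz":-0.038,"turn":0,"grip":-1},{"dx":0.016,"dy":-0.028,"dz":-0.038,"turn":0,"grip":-1},{"dx":0.016,"dy":-0.028,"dz":-0.038,"turn":0,"grip":-1},{"dx":0.016,"dy":-0.028,"dz":-0.038,"turn":0,"grip":-1},{"dx":0.016,"dy":-0.028,"dz":-0.038,"turn":0,"grip":-1},{"dx":0.016,"dy":-0.028,"dz":-0.038,"turn":0,"grip":-1},{"dx":0,"dy":0,"dz":0,"turn":0,"grip":-1},{"dx":0,"dy":0,"dz":0,"turn":0,"grip":-1}]'
```

```text
time: 4.2
position: [367.6, 312.3, 70.2]
tcp_rot: [0.0, -0.257, 0.967, -0.0]
ft_force: [0.2, -0.3, 0.6]
gripper_width: 85.1
finger_force: 0.0
```

```bash
python3 -m inch '[{"dx":-0.04,"dy":0.07,"dz":-0.08,"turn":0,"grip":-1},{"dx":-0.04,"dy":0.07,"dz":-0.08,"turn":0,"grip":-1},{"dx":-0.04,"dy":0.07,"dz":-0.08,"turn":0,"grip":-1},{"dx":0.01,"dy":-0.02,"dz":-0.04,"turn":0,"grip":-1},{"dx":0.01,"dy":-0.02,"dz":-0.04,"turn":0,"grip":-1},{"dx":0.01,"dy":-0.02,"dz":-0.04,"turn":0,"grip":-1},{"dx":0.01,"dy":-0.02,"dz":-0.04,"turn":0,"grip":-1},{"dx":0.01,"dy":-0.02,"dz":-0.04,"turn":0,"grip":-1},{"dx":0,"dy":0,"dz":0,"turn":0,"grip":-1},{"dx":0,"dy":0,"dz":0,"turn":0,"grip":-1}]'
```

```text
time: 5.2
position: [366.3, 314.5, 61.4]
tcp_rot: [0.0, -0.257, 0.967, -0.0]
ft_force: [0.2, 0.0, 0.0]
gripper_width: 85.7
finger_force: 0.1
```

```bash
python3 -m inch '[{"dx":0.016,"dy":-0.028,"dz":-0.038,"turn":0,"grip":-1},{"dx":0.016,"dy":-0.028,"dz":-0.038,"turn":0,"grip":-1},{"dx":0.016,"dy":-0.028,"dz":-0.038,"turn":0,"grip":-1},{"dx":0.016,"dy":-0.028,"dz":-0.038,"turn":0,"grip":-1},{"dx":0.016,"dy":-0.028,"dz":-0.038,"turn":0,"grip":-1},{"dx":0.016,"dy":-0.028,"dz":-0.038,"turn":0,"grip":-1},{"dx":0,"dy":0,"dz":0,"turn":0,"grip":-1},{"dx":0,"dy":0,"dz":0,"turn":0,"grip":-1},{"dx":0,"dy":0,"dz":0,"turn":0,"grip":-1},{"dx":0,"dy":0,"dz":0,"turn":0,"grip":-1}]'
```

```text
time: 6.2
position: [368.0, 311.8, 57.2]
tcp_rot: [0.0, -0.257, 0.967, 0.001]
ft_force: [-5.8, 8.1, 6.3]
gripper_width: 85.3
finger_force: 5.3
```

```bash
python3 - <<'E'
from st import *
st()
a=ctrl.get_image("wrist")["img"][:,:,::-1]; b=ctrl.get_image("scene")["img"][150:270,170:290,::-1]; 
cv2.imwrite("pics/w3.png",np.hstack([cv2.resize(a,(440,330)),cv2.resize(b,(330,330),interpolation=cv2.INTER_CUBIC)]))
E
```

```text
t 6.2 pos [368.  311.8  57.2] mach -146.3 -0.6 yang 119.7 F [-5.8  8.1  6.3] w 85.3 ff 5.3
```

View pics/w3.png

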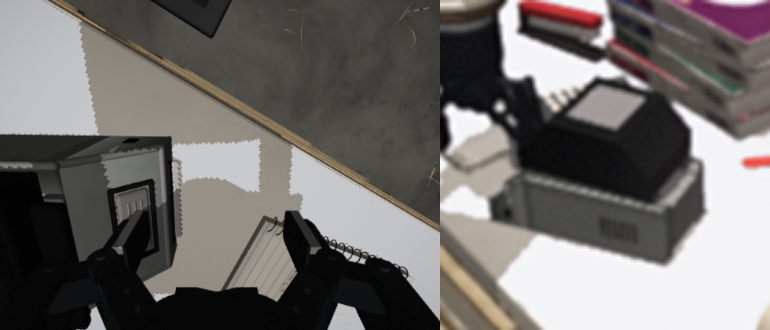

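The wrist view shows the fingertip on the button at (130,215). I can't tell from it whether the lid has popped, so I'll compare the lid label in the top view with the first picture.

```bash
python3 - <<'E'
from st import *
s0=cv2.imread("pics/scene0.png"); s1=ctrl.get_image("scene")["img"][:,:,::-1]; t1=ctrl.get_image("top")["img"][:,:,::-1]; t0=cv2.imread("pics/top0.png")
for n,a,b,(x,y) in(("scene",s0,s1,(180,160)),("top",t0,t1,(180,205))):
    r=[]
    for im in(a,b):
        h=im[y:y+80,x:x+100].astype(int); 
        m=(abs(h-np.array([152,148,160])).sum(2)<45).astype(np.uint8)
        k,l,sx,c=cv2.connectedComponentsWithStats(m); 
        i=1+np.argsort(-sx[1:,4])[:3]; r.append([(sx[j].tolist(),c[j].round(1).tolist()) for j in i])
    print(n,r)
def lidpt(r,h,th): return (72-r*np.cos(th)+h*np.sin(th),70+r*np.sin(th)+h*np.cos(th))
for th in(0,.43):
    x,z=lidpt(60,65,th); print(th,proj("scene",pose(M,[[x,0,z]])),proj("top",pose(M,[[x,0,z]])))
E
```

```text
scene [[([37, 23, 24, 14, 182], [48.9, 29.4]), ([71, 53, 11, 11, 45], [76.1, 58.5]), ([17, 59, 5, 15, 35], [18.7, 66.1])], [([38, 22, 25, 14, 215], [50.3, 28.5]), ([0, 47, 18, 16, 38], [9.4, 52.8]), ([71, 53, 11, 11, 27], [76.7, 58.2])]]
top [[([36, 26, 24, 26, 384], [47.6, 38.2]), ([69, 15, 15, 27, 55], [75.1, 28.4]), ([8, 44, 16, 34, 37], [14.3, 61.2])], [([37, 24, 25, 27, 379], [48.6, 37.3]), ([5, 23, 20, 18, 167], [13.3, 30.8]), ([28, 68, 19, 12, 120], [37.6, 75.8])]]
0 [[231.6134661  190.03950106]] [[230.5217378  241.47862795]]
0.43 [[242.42225231 185.97417805]] [[241.01486858 234.45094437]]
```

```bash
cat >> st.py <<'E'
def lidpt(r,h,th): return (72-r*np.cos(th)+h*np.sin(th),70+r*np.sin(th)+h*np.cos(th))
def label():
    "lid angle from the label's shift in top and scene views"
    out=[]
    for n,(x,y),c0 in(("scene",(180,160),(48.9,29.4)),("top",(180,205),(47.6,38.2))):
        h=ctrl.get_image(n)["img"][y:y+80,x:x+110,::-1].astype(int); m=(abs(h-np.array([152,148,160])).sum(2)<60).astype(np.uint8)
        k,l,s,c=cv2.connectedComponentsWithStats(m); i=1+np.argsort(-s[1:,4])[:3]; out.append([n]+[(s[j,4].item(),(c[j]-c0).round(1).tolist()) for j in i])
    print(out)
E
python3 -m inch '[{"dx":-0.08,"dy":0.14,"dz":0.02,"turn":0,"grip":-1},{"dx":-0.08,"dy":0.14,"dz":0.02,"turn":0,"grip":-1},{"dx":-0.08,"dy":0.14,"dz":0.02,"turn":0,"grip":-1},{"dx":-0.08,"dy":0.14,"dz":0.02,"turn":0,"grip":-1},{"dx":-0.08,"dy":0.14,"dz":0.02,"turn":0,"grip":-1},{"dx":-0.08,"dy":0.14,"dz":0.02,"turn":0,"grip":-1},{"dx":-0.08,"dy":0.14,"dz":0.02,"turn":0,"grip":-1},{"dx":-0.08,"dy":0.14,"dz":0.02,"turn":0,"grip":-1},{"dx":-0.08,"dy":0.14,"dz":0.02,"turn":0,"grip":-1},{"dx":-0.08,"dy":0.14,"dz":0.02,"turn":0,"grip":-1}]'
python3 - <<'E'
from st import *
st(); label()
for th in(.2,.3,.43,.6,1.13):
    x,z=lidpt(60,65,th); P=pose(M,[[x,0,z]]); P0=pose(M,[[12,0,135]]); print(th,proj("scene",P)-proj("scene",P0),proj("top",P)-proj("top",P0))
E
```

```text
time: 7.4
position: [352.0, 339.3, 60.9]
tcp_rot: [0.0, -0.257, 0.967, -0.0]
ft_force: [-1.2, -0.0, -0.4]
gripper_width: 85.4
finger_force: 0.0
t 7.4 pos [352.  339.3  60.9] mach -178.2 -0.8 yang 119.7 F [-1.2 -0.  -0.4] w 85.4 ff 0.0
[['scene', (268, [10.2, -4.9]), (171, [-39.3, 42.7]), (140, [-35.8, 19.4])], ['top', (262, [-42.4, 2.4]), (89, [-20.3, 37.8]), (20, [-17.4, 27.6])]]
0.2 [[ 4.5780968  -2.52459686]] [[ 4.45032171 -3.14407623]]
0.3 [[ 7.17645159 -3.38240647]] [[ 6.97458705 -4.81012188]]
0.43 [[10.80878621 -4.06532301]] [[10.49313077 -7.02768358]]
0.6 [[15.89356916 -4.1910136 ]] [[15.38773169 -9.94510704]]
1.13 [[32.45470655  1.01351175]] [[ 30.94606844 -18.11082993]]
```

The label shift shows the lid popped to about 0.42 rad. Next I'll shut the fingers and move them in front of the lip at mid-finger height.

```bash
python3 -m inch '[{"dx":0,"dy":0,"dz":0.8,"turn":0,"grip":1},{"dx":0,"dy":0,"dz":0.8,"turn":0,"grip":1},{"dx":0,"dy":0,"dz":0.8,"turn":0,"grip":1},{"dx":0,"dy":0,"dz":0.8,"turn":0,"grip":1},{"dx":0.33,"dy":-0.58,"dz":0,"turn":0,"grip":1},{"dx":0.33,"dy":-0.58,"dz":0,"turn":0,"grip":1},{"dx":0.33,"dy":-0.58,"dz":0,"turn":0,"grip":1},{"dx":0.33,"dy":-0.58,"dz":0,"turn":0,"grip":1},{"dx":0.33,"dy":-0.58,"dz":0,"turn":0,"grip":1},{"dx":0.33,"dy":-0.58,"dz":0,"turn":0,"grip":1}]'
python3 - <<'E'
from st import *
go(-85,0,125)
# path: lip x,z for th, TCP x=lipx-15, z=lipz-5
pr=None
for th in np.arange(.43,1.16,.1):
    x,z=lidpt(153,2,th); T=pose(M,[[x-15,0,z-8]])[0]; print(round(th,2),round(x,1),round(z,1),"d",None if pr is None else ((T-pr)/20).round(2)); pr=T
x,z=lidpt(153,2,1.13);print(x,z)
E
```

```text
time: 8.5
position: [392.3, 268.3, 124.6]
tcp_rot: [-0.0, -0.256, 0.967, -0.0]
ft_force: [-0.7, 0.1, 0.7]
gripper_width: -0.2
finger_force: 0.0
t 8.5 pos [392.3 268.3 124.6] mach -96.5 -0.9 yang 119.7 F [-0.7  0.1  0.7] w -0.2 ff 0.0
need dx,dy,dz units 0.32 -0.48 0.02
0.43 -66.2 135.6 d None
0.53 -59.0 149.1 d [ 0.18 -0.31  0.67]
0.63 -50.4 161.8 d [ 0.21 -0.37  0.63]
0.73 -40.7 173.5 d [ 0.24 -0.42  0.59]
0.83 -29.8 184.3 d [ 0.27 -0.47  0.54]
0.93 -17.9 193.8 d [ 0.29 -0.52  0.48]
1.03 -5.1 202.2 d [ 0.32 -0.56  0.42]
1.13 8.5 209.2 d [ 0.34 -0.59  0.35]
8.529873765443572 209.2283845908207
```

```bash
python3 -m inch '[{"dx":0.08,"dy":-0.13,"dz":0,"turn":0,"grip":1},{"dx":0.08,"dy":-0.13,"dz":0,"turn":0,"grip":1},{"dx":0.08,"dy":-0.13,"dz":0,"turn":0,"grip":1},{"dx":0.08,"dy":-0.13,"dz":0,"turn":0,"grip":1},{"dx":0.06,"dy":-0.1,"dz":0.1,"turn":0,"grip":1},{"dx":0.06,"dy":-0.1,"dz":0.2,"turn":0,"grip":1},{"dx":0.06,"dy":-0.1,"dz":0.2,"turn":0,"grip":1},{"dx":0.06,"dy":-0.1,"dz":0.2,"turn":0,"grip":1},{"dx":0.07,"dy":-0.12,"dz":0.2,"turn":0,"grip":1},{"dx":0.07,"dy":-0.12,"dz":0.2,"turn":0,"grip":1}]'
python3 - <<'E'
from st import *
go(-18,0,190); label()
E
```

```text
time: 9.5
position: [405.4, 246.7, 147.4]
tcp_rot: [-0.0, -0.257, 0.966, 0.001]
ft_force: [-7.4, 7.8, 5.1]
gripper_width: -0.1
finger_force: 5.1
t 9.5 pos [405.4 246.7 147.4] mach -71.3 -0.2 yang 119.7 F [-7.4  7.8  5.1] w -0.1 ff 5.1
need dx,dy,dz units 1.32 -2.31 2.13
[['scene', (269, [13.9, -5.5]), (111, [-43.3, 45.5]), (71, [-31.7, 37.8])], ['top', (633, [-29.3, 9.4]), (166, [10.9, 31.3]), (45, [-9.6, -27.4])]]
```

```bash
python3 -m inch '[{"dx":0.07,"dy":-0.12,"dz":0.22,"turn":0,"grip":1},{"dx":0.07,"dy":-0.12,"dz":0.22,"turn":0,"grip":1},{"dx":0.08,"dy":-0.13,"dz":0.2,"turn":0,"grip":1},{"dx":0.08,"dy":-0.14,"dz":0.2,"turn":0,"grip":1},{"dx":0.08,"dy":-0.14,"dz":0.2,"turn":0,"grip":1},{"dx":0.08,"dy":-0.14,"dz":0.2,"turn":0,"grip":1},{"dx":0.09,"dy":-0.15,"dz":0.18,"turn":0,"grip":1},{"dx":0.09,"dy":-0.15,"dz":0.18,"turn":0,"grip":1},{"dx":0.09,"dy":-0.16,"dz":0.18,"turn":0,"grip":1},{"dx":0.09,"dy":-0.16,"dz":0.18,"turn":0,"grip":1}]'
python3 - <<'E'
from st import *
go(-6.5,0,200); label()
E
```

```text
time: 10.6
position: [422.4, 217.8, 186.3]
tcp_rot: [0.0, -0.257, 0.967, -0.0]
ft_force: [-1.3, 1.2, -0.3]
gripper_width: 0.1
finger_force: 0.5
t 10.6 pos [422.4 217.8 186.3] mach -37.8 0.3 yang 119.7 F [-1.3  1.2 -0.3] w 0.1 ff 0.5
need dx,dy,dz units 0.76 -1.37 0.69
[['scene', (111, [-39.4, 46.2]), (61, [36.9, 41.0]), (26, [-30.7, 32.5])], ['top', (335, [-22.8, -1.7]), (290, [-7.5, 34.9]), (63, [20.5, 28.3])]]
```

```bash
python3 -m inch '[{"dx":0.09,"dy":-0.16,"dz":0.14,"turn":0,"grip":1},{"dx":0.09,"dy":-0.16,"dz":0.12,"turn":0,"grip":1},{"dx":0.09,"dy":-0.16,"dz":0.1,"turn":0,"grip":1},{"dx":0.09,"dy":-0.15,"dz":0.1,"turn":0,"grip":1},{"dx":0.08,"dy":-0.14,"dz":0.08,"turn":0,"grip":1},{"dx":0.08,"dy":-0.13,"dz":0.06,"turn":0,"grip":1},{"dx":0.06,"dy":-0.12,"dz":0.05,"turn":0,"grip":1},{"dx":0.06,"dy":-0.1,"dz":0.04,"turn":0,"grip":1},{"dx":0.05,"dy":-0.09,"dz":0.03,"turn":0,"grip":1},{"dx":0.04,"dy":-0.08,"dz":0,"turn":0,"grip":1}]'
python3 - <<'E'
from st import *
go(-5,0,200)
E
```

```text
time: 11.7
position: [435.6, 195.9, 204.9]
tcp_rot: [0.002, -0.258, 0.966, 0.004]
ft_force: [-41.5, 35.6, 69.5]
gripper_width: 0.1
finger_force: 39.5
t 11.7 pos [435.6 195.9 204.9] mach -12.2 0.9 yang 119.9 F [-41.5  35.6  69.5] w 0.1 ff 39.5
need dx,dy,dz units 0.14 -0.34 -0.25
```

The lid is hard against its stop with too much force, so I'm backing off now.

```bash
python3 -m inch '[{"dx":-0.1,"dy":0.17,"dz":0.15,"turn":0,"grip":1},{"dx":-0.1,"dy":0.17,"dz":0.1,"turn":0,"grip":1},{"dx":-0.2,"dy":0.34,"dz":0,"turn":0,"grip":1},{"dx":-0.3,"dy":0.5,"dz":0,"turn":0,"grip":1},{"dx":-0.3,"dy":0.5,"dz":0,"turn":0,"grip":1},{"dx":-0.3,"dy":0.5,"dz":0,"turn":0,"grip":1},{"dx":-0.3,"dy":0.5,"dz":0,"turn":0,"grip":1},{"dx":-0.3,"dy":0.5,"dz":0.5,"turn":0,"grip":1},{"dx":0,"dy":0,"dz":0.9,"turn":0,"grip":1},{"dx":0,"dy":0,"dz":0.9,"turn":0,"grip":-1}]'
python3 - <<'E'
from st import *
st()
a=ctrl.get_image("top")["img"][190:290,170:290,::-1]; b=ctrl.get_image("scene")["img"][150:250,170:290,::-1]
cv2.imwrite("pics/l1.png",np.hstack([cv2.resize(x,(396,330),interpolation=cv2.INTER_CUBIC) for x in(a,b)]))
E
```

```text
time: 12.7
position: [398.2, 256.7, 252.6]
tcp_rot: [-0.0, -0.257, 0.966, -0.0]
ft_force: [-0.2, -1.1, 0.0]
gripper_width: 13.5
finger_force: 0.0
t 12.7 pos [398.2 256.7 252.6] mach -83.6 -1.5 yang 119.8 F [-0.2 -1.1  0. ] w 13.5 ff 0.0
```

View pics/l1.png

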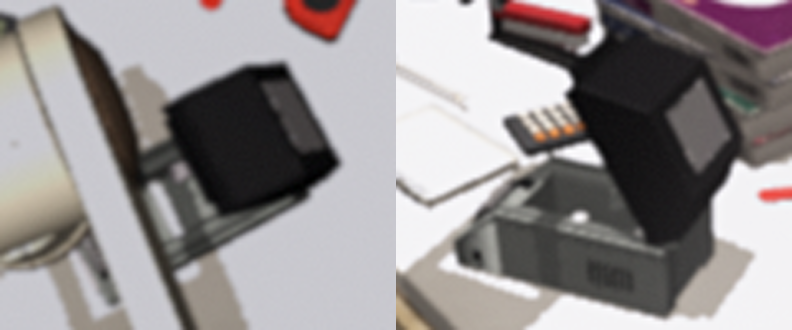

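The lid label is at (698,130), a shift of about (32.6, 0) px from the shut position. That matches 1.13 rad, so the lid is resting at its stop and the bay is empty and open. Now I'll move to the wide roll.

```bash
python3 -m inch '[{"dx":0,"dy":-1,"dz":0.3,"turn":-0.33,"grip":-1},{"dx":0,"dy":-1,"dz":0.3,"turn":-0.33,"grip":-1},{"dx":0,"dy":-1,"dz":0,"turn":-0.33,"grip":-1},{"dx":0,"dy":-1,"dz":0,"turn":-0.33,"grip":-1},{"dx":0,"dy":-1,"dz":0,"turn":-0.33,"grip":-1},{"dx":0,"dy":-1,"dz":0,"turn":-0.33,"grip":-1},{"dx":0,"dy":-1,"dz":0,"turn":-0.33,"grip":-1},{"dx":0,"dy":-1,"dz":0,"turn":-0.33,"grip":-1},{"dx":0,"dy":-1,"dz":0,"turn":-0.33,"grip":-1},{"dx":0,"dy":-1,"dz":0,"turn":-0.33,"grip":-1}]' 60
python3 -m inch '[{"dx":0,"dy":-1,"dz":0,"turn":-0.33,"grip":-1},{"dx":0,"dy":-1,"dz":0,"turn":-0.33,"grip":-1},{"dx":0,"dy":-1,"dz":0,"turn":-0.33,"grip":-1},{"dx":0,"dy":-1,"dz":0,"turn":-0.33,"grip":-1},{"dx":0,"dy":-1,"dz":-0.2,"turn":-0.33,"grip":-1},{"dx":0,"dy":-1,"dz":-0.2,"turn":-0.33,"grip":-1},{"dx":0,"dy":-1,"dz":-0.2,"turn":-0.33,"grip":-1},{"dx":0,"dy":-0.8,"dz":-0.2,"turn":-0.33,"grip":-1},{"dx":0,"dy":-0.4,"dz":-0.3,"turn":-0.33,"grip":-1},{"dx":0,"dy":-0.2,"dz":-0.3,"turn":-0.33,"grip":-1}]'
python3 - <<'E'
from st import *
p=st(); T=np.array([393.4,-127.6,85]); print(((T-p)/20).round(2))
d=ctrl.get_image("wrist"); im=d["img"][:,:,::-1].copy()
CAM["wrist"]=dict(K=np.array(d["K"]),r=np.array(d["rvec"]),t=np.array(d["tvec"]))
S=[435.35,-193.7,-.06296]; a=np.linspace(0,2*np.pi,40)
for y in(39.3,87.3):
    cv2.polylines(im,[proj("wrist",pose(S,np.c_[50*np.cos(a),0*a+y,62+50*np.sin(a)])).astype(int)],True,(0,0,255),1)
cv2.imwrite("pics/w4.png",im)
E
```

```text
time: 13.8
position: [398.5, 55.5, 263.4]
tcp_rot: [-0.0, -0.115, 0.993, -0.0]
ft_force: [0.8, 0.1, 0.8]
gripper_width: 85.4
finger_force: 0.0
time: 14.8
position: [398.7, -112.3, 234.9]
tcp_rot: [-0.0, 0.03, 1.0, 0.0]
ft_force: [-0.4, 0.5, 0.4]
gripper_width: 84.9
finger_force: 0.0
t 14.8 pos [ 398.7 -112.3  234.9] mach 237.5 -183.3 yang 86.6 F [-0.4  0.5  0.4] w 84.9 ff 0.0
[-0.27 -0.77 -7.5 ]
```

View pics/w4.png

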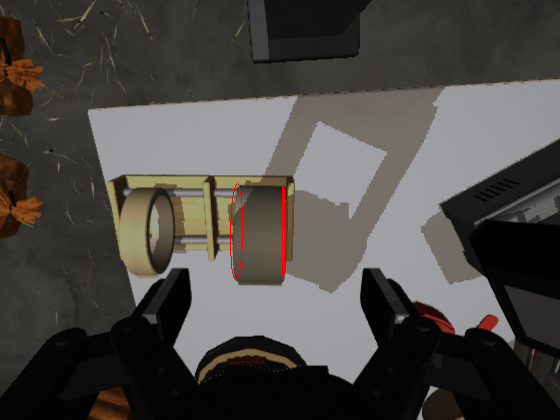

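The overlay matches the wide roll (edges at about x = 232 and 287), so I'll descend and grip.

```bash
python3 -m inch '[{"dx":-0.09,"dy":-0.25,"dz":-0.9,"turn":0,"grip":-1},{"dx":-0.09,"dy":-0.26,"dz":-0.9,"turn":0,"grip":-1},{"dx":-0.09,"dy":-0.26,"dz":-0.9,"turn":0,"grip":-1},{"dx":0,"dy":0,"dz":-0.9,"turn":0,"grip":-1},{"dx":0,"dy":0,"dz":-0.9,"turn":0,"grip":-1},{"dx":0,"dy":0,"dz":-0.9,"turn":0,"grip":-1},{"dx":0,"dy":0,"dz":-0.7,"turn":0,"grip":-1},{"dx":0,"dy":0,"dz":-0.6,"turn":0,"grip":-1},{"dx":0,"dy":0,"dz":-0.5,"turn":0,"grip":-1},{"dx":0,"dy":0,"dz":-0.3,"turn":0,"grip":-1}]'
python3 -m inch '[{"dx":0,"dy":0,"dz":0,"turn":0,"grip":0},{"dx":0,"dy":0,"dz":0,"turn":0,"grip":0.1},{"dx":0,"dy":0,"dz":0,"turn":0,"grip":0.2},{"dx":0,"dy":0,"dz":0,"turn":0,"grip":0.4},{"dx":0,"dy":0,"dz":0,"turn":0,"grip":1},{"dx":0,"dy":0,"dz":0,"turn":0,"grip":1},{"dx":0,"dy":0,"dz":0,"turn":0,"grip":1},{"dx":0,"dy":0,"dz":0,"turn":0,"grip":1},{"dx":0,"dy":0,"dz":0,"turn":0,"grip":1},{"dx":0,"dy":0,"dz":0,"turn":0,"grip":1}]' 60
```

```text
time: 15.85
position: [393.3, -127.2, 84.7]
tcp_rot: [-0.0, 0.028, 1.0, 0.0]
ft_force: [-1.0, 0.5, -0.5]
gripper_width: 85.2
finger_force: 0.0
time: 16.85
position: [393.7, -127.7, 85.9]
tcp_rot: [0.0, 0.029, 1.0, -0.0]
ft_force: [-0.6, 0.5, 5.7]
gripper_width: 46.4
finger_force: 61.6
```

The roll is gripped. I'll lift it above the lid height and carry it round to the nose side.

```bash
python3 -m inch '[{"dx":0,"dy":0,"dz":0.2,"turn":0,"grip":1},{"dx":0,"dy":0,"dz":0.5,"turn":0,"grip":1},{"dx":0,"dy":0,"dz":0.9,"turn":0,"grip":1},{"dx":0,"dy":0,"dz":1,"turn":0,"grip":1},{"dx":0,"dy":0,"dz":1,"turn":0,"grip":1},{"dx":0,"dy":0.2,"dz":1,"turn":0,"grip":1},{"dx":0,"dy":0.4,"dz":1,"turn":-0.3,"grip":1},{"dx":0,"dy":0.6,"dz":1,"turn":-0.5,"grip":1},{"dx":0,"dy":0.8,"dz":1,"turn":-0.6,"grip":1},{"dx":0,"dy":0.8,"dz":1,"turn":-0.6,"grip":1}]'
python3 -m inch '[{"dx":0,"dy":0.8,"dz":1,"turn":-0.6,"grip":1},{"dx":0,"dy":0.8,"dz":0.9,"turn":-0.6,"grip":1},{"dx":0,"dy":0.8,"dz":0.5,"turn":-0.6,"grip":1},{"dx":0,"dy":0.8,"dz":0,"turn":-0.6,"grip":1},{"dx":0,"dy":0.8,"dz":0,"turn":-0.6,"grip":1},{"dx":0,"dy":0.8,"dz":0,"turn":-0.6,"grip":1},{"dx":0,"dy":0.8,"dz":0,"turn":-0.6,"grip":1},{"dx":0,"dy":0.8,"dz":0,"turn":-0.6,"grip":1},{"dx":0,"dy":0.8,"dz":0,"turn":-0.6,"grip":1},{"dx":0,"dy":0.8,"dz":0,"turn":-0.6,"grip":1}]'
python3 - <<'E'
from st import *
go(-115,0,172); print(ctrl.get_obs()["joint_positions"])
E
```

```text
time: 17.85
position: [393.0, -70.9, 258.9]
tcp_rot: [0.0, 0.117, 0.993, -0.0]
ft_force: [-0.1, -0.0, -0.9]
gripper_width: 46.5
finger_force: 61.6
time: 18.85
position: [392.9, 89.2, 306.1]
tcp_rot: [0.0, 0.37, 0.929, 0.0]
ft_force: [0.3, -0.9, -1.8]
gripper_width: 46.5
finger_force: 61.6
t 18.85 pos [392.9  89.2 306.1] mach 59.5 -88.9 yang 46.6 F [ 0.3 -0.9 -1.8] w 46.5 ff 61.6
need dx,dy,dz units -0.45 9.78 -6.71
[ 3.14431392e-02 -2.29074739e-01  1.70351875e+00 -4.23208410e-05
  1.66703774e+00 -7.82117617e-01]
```

```bash
python3 -m inch '[{"dx":-0.05,"dy":1,"dz":0,"turn":-0.34,"grip":1},{"dx":-0.05,"dy":1,"dz":0,"turn":-0.34,"grip":1},{"dx":-0.05,"dy":1,"dz":0,"turn":-0.34,"grip":1},{"dx":-0.05,"dy":1,"dz":0,"turn":-0.34,"grip":1},{"dx":-0.05,"dy":1,"dz":0,"turn":-0.34,"grip":1},{"dx":-0.05,"dy":1,"dz":0,"turn":-0.34,"grip":1},{"dx":-0.05,"dy":1,"dz":0,"turn":-0.34,"grip":1},{"dx":-0.05,"dy":1,"dz":-0.2,"turn":-0.34,"grip":1},{"dx":0,"dy":0.9,"dz":-0.3,"turn":-0.34,"grip":1},{"dx":0,"dy":0.8,"dz":-0.3,"turn":-0.34,"grip":1}]'
python3 -m inch '[{"dx":0,"dy":0.1,"dz":-0.6,"turn":0,"grip":1},{"dx":0,"dy":0,"dz":-0.6,"turn":0,"grip":1},{"dx":0,"dy":0,"dz":-0.7,"turn":0,"grip":1},{"dx":0,"dy":0,"dz":-0.7,"turn":0,"grip":1},{"dx":0,"dy":0,"dz":-0.7,"turn":0,"grip":1},{"dx":0,"dy":0,"dz":-0.7,"turn":0,"grip":1},{"dx":0,"dy":0,"dz":-0.7,"turn":0,"grip":1},{"dx":0,"dy":0,"dz":-0.6,"turn":0,"grip":1},{"dx":0,"dy":0,"dz":-0.4,"turn":0,"grip":1},{"dx":0,"dy":0,"dz":-0.2,"turn":0,"grip":1}]'
python3 - <<'E'
from st import *
go(-71,0,155)
d=ctrl.get_image("wrist"); im=d["img"][:,:,::-1].copy()
CAM["wrist"]=dict(K=np.array(d["K"]),r=np.array(d["rvec"]),t=np.array(d["tvec"]))
for L in ([(-68,-48,66),(86,-48,70),(86,48,70),(-68,48,66)],[(-55,-33,70),(55,-33,70),(55,33,70),(-55,33,70)]):
    cv2.polylines(im,[proj("wrist",pose(M,L)).astype(int)],True,(0,0,255),1)
s=ctrl.get_image("scene")["img"][130:250,170:310,::-1]
cv2.imwrite("pics/w5.png",np.hstack([cv2.resize(im,(440,330)),cv2.resize(s,(350,330),interpolation=cv2.INTER_CUBIC)]))
E
```

```text
time: 19.85
position: [385.0, 283.3, 289.9]
tcp_rot: [0.0, 0.502, 0.865, 0.0]
ft_force: [0.7, -0.8, -1.3]
gripper_width: 46.2
finger_force: 61.6
time: 20.85
position: [385.2, 284.5, 170.6]
tcp_rot: [-0.0, 0.502, 0.865, -0.0]
ft_force: [0.7, 0.4, -0.3]
gripper_width: 46.4
finger_force: 61.6
t 20.85 pos [385.2 284.5 170.6] mach -114.1 0.9 yang 29.7 F [ 0.7  0.4 -0.3] w 46.4 ff 61.6
need dx,dy,dz units 1.03 -1.9 -0.78
```

View pics/w5.png

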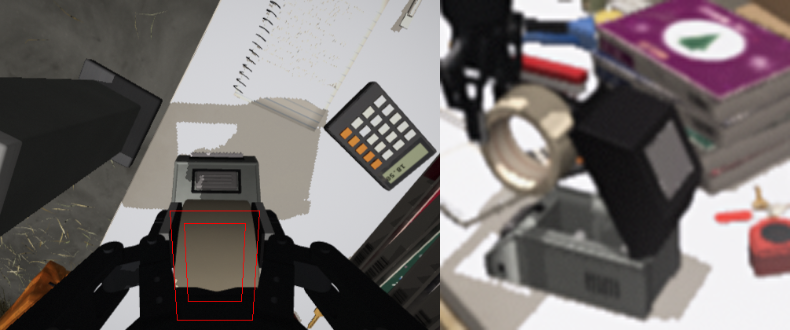

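The roll hangs centred in front of the bay (wrist view about x = 215, matching the bay outline) and the lid is still at its stop. I'll take it in along a diagonal.

```bash
python3 -m inch '[{"dx":0.2,"dy":-0.38,"dz":-0.15,"turn":0,"grip":1},{"dx":0.2,"dy":-0.38,"dz":-0.15,"turn":0,"grip":1},{"dx":0.2,"dy":-0.38,"dz":-0.15,"turn":0,"grip":1},{"dx":0.2,"dy":-0.38,"dz":-0.15,"turn":0,"grip":1},{"dx":0.2,"dy":-0.37,"dz":-0.15,"turn":0,"grip":1},{"dx":0.07,"dy":-0.13,"dz":-0.3,"turn":0,"grip":1},{"dx":0.07,"dy":-0.13,"dz":-0.3,"turn":0,"grip":1},{"dx":0.07,"dy":-0.13,"dz":-0.3,"turn":0,"grip":1},{"dx":0.07,"dy":-0.13,"dz":-0.3,"turn":0,"grip":1},{"dx":0.07,"dy":-0.13,"dz":-0.3,"turn":0,"grip":1}]'
python3 - <<'E'
from st import *
go(-46,0,98)
E
```

```text
time: 21.95
position: [412.3, 233.6, 125.8]
tcp_rot: [-0.0, 0.502, 0.865, -0.0]
ft_force: [0.2, -0.2, -1.9]
gripper_width: 46.4
finger_force: 61.7
t 21.95 pos [412.3 233.6 125.8] mach -56.5 -0.6 yang 29.7 F [ 0.2 -0.2 -1.9] w 46.4 ff 61.7
need dx,dy,dz units 0.29 -0.44 -1.39
```

```bash
python3 -m inch '[{"dx":0.04,"dy":-0.06,"dz":-0.2,"turn":0,"grip":1},{"dx":0.04,"dy":-0.06,"dz":-0.2,"turn":0,"grip":1},{"dx":0.04,"dy":-0.06,"dz":-0.2,"turn":0,"grip":1},{"dx":0.04,"dy":-0.06,"dz":-0.15,"turn":0,"grip":1},{"dx":0.04,"dy":-0.06,"dz":-0.15,"turn":0,"grip":1},{"dx":0.04,"dy":-0.06,"dz":-0.1,"turn":0,"grip":1},{"dx":0.04,"dy":-0.06,"dz":-0.1,"turn":0,"grip":1},{"dx":0,"dy":0,"dz":-0.1,"turn":0,"grip":1},{"dx":0,"dy":0,"dz":-0.05,"turn":0,"grip":1},{"dx":0,"dy":0,"dz":0,"turn":0,"grip":1}]'
python3 - <<'E'
from st import *
go(-46,0,98)
E
```

```text
time: 22.95
position: [417.9, 225.3, 101.3]
tcp_rot: [-0.0, 0.502, 0.865, -0.0]
ft_force: [0.4, 0.0, -1.4]
gripper_width: 46.4
finger_force: 61.7
t 22.95 pos [417.9 225.3 101.3] mach -46.6 0.1 yang 29.7 F [ 0.4  0.  -1.4] w 46.4 ff 61.7
need dx,dy,dz units 0.01 -0.03 -0.17
```

```bash
python3 -m inch '[{"dx":0,"dy":0,"dz":-0.04,"turn":0,"grip":1},{"dx":0,"dy":0,"dz":-0.04,"turn":0,"grip":1},{"dx":0,"dy":0,"dz":-0.03,"turn":0,"grip":1},{"dx":0,"dy":0,"dz":-0.03,"turn":0,"grip":1},{"dx":0,"dy":0,"dz":-0.03,"turn":0,"grip":1},{"dx":0,"dy":0,"dz":-0.02,"turn":0,"grip":1},{"dx":0,"dy":0,"dz":0,"turn":0,"grip":1},{"dx":0,"dy":0,"dz":0,"turn":0,"grip":1},{"dx":0,"dy":0,"dz":0,"turn":0,"grip":1},{"dx":0,"dy":0,"dz":0,"turn":0,"grip":1}]'
```

```text
time: 23.95
position: [418.1, 225.4, 98.0]
tcp_rot: [0.0, 0.502, 0.865, 0.0]
ft_force: [-1.3, -0.6, 5.3]
gripper_width: 46.5
finger_force: 62.3
```

The roll is resting on the rollers (about 6 N). Release it gently, then withdraw back and up.

```bash
python3 -m inch '[{"dx":0,"dy":0,"dz":0,"turn":0,"grip":0.1},{"dx":0,"dy":0,"dz":0,"turn":0,"grip":-0.05},{"dx":0,"dy":0,"dz":0,"turn":0,"grip":-0.15},{"dx":0,"dy":0,"dz":0,"turn":0,"grip":-0.3},{"dx":0,"dy":0,"dz":0,"turn":0,"grip":-0.5},{"dx":0,"dy":0,"dz":0,"turn":0,"grip":-0.7},{"dx":0,"dy":0,"dz":0,"turn":0,"grip":-0.7},{"dx":0,"dy":0,"dz":0,"turn":0,"grip":-0.7},{"dx":0,"dy":0,"dz":0,"turn":0,"grip":-0.7},{"dx":0,"dy":0,"dz":0,"turn":0,"grip":-0.7}]'
python3 - <<'E'
from st import *
st(); s=ctrl.get_image("scene"); cv2.imwrite("pics/s6.png",s["img"][:,:,::-1])
E
```

```text
time: 24.95
position: [417.9, 225.3, 97.6]
tcp_rot: [-0.0, 0.502, 0.865, -0.0]
ft_force: [-0.6, -0.3, -0.3]
gripper_width: 72.3
finger_force: 0.0
t 24.95 pos [417.9 225.3  97.6] mach -46.5 0.1 yang 29.7 F [-0.6 -0.3 -0.3] w 72.3 ff 0.0
```

```bash
python3 -m inch '[{"dx":-0.05,"dy":0.09,"dz":0.15,"turn":0,"grip":-0.7},{"dx":-0.1,"dy":0.17,"dz":0.3,"turn":0,"grip":-0.7},{"dx":-0.15,"dy":0.26,"dz":0.4,"turn":0,"grip":-0.7},{"dx":-0.2,"dy":0.35,"dz":0.4,"turn":0,"grip":-0.7},{"dx":-0.3,"dy":0.52,"dz":0.4,"turn":0,"grip":-0.7},{"dx":-0.4,"dy":0.7,"dz":0.4,"turn":0,"grip":-0.7},{"dx":-0.4,"dy":0.7,"dz":0.6,"turn":0,"grip":-0.7},{"dx":-0.3,"dy":0.6,"dz":0.8,"turn":0,"grip":-0.7},{"dx":0,"dy":0,"dz":1,"turn":0,"grip":1},{"dx":0,"dy":0,"dz":1,"turn":0,"grip":1}]' 40
python3 - <<'E'
from st import *
st(); d=ctrl.get_image("top"); im=d["img"][:,:,::-1]; cv2.imwrite("pics/t7.png",im)
s=ctrl.get_image("scene")["img"][:,:,::-1]; cv2.imwrite("pics/s7.png",s)
# tan roll pixels (B<G<R tan) near machine
for n,i in(("top",im),("scene",s)):
    h=i.astype(int); m=((h[:,:,2]-h[:,:,0]>15)&(h[:,:,2]-h[:,:,0]<60)&(h[:,:,2]>110)).astype(np.uint8)
    x0,y0,x1,y1=(180,200,280,290) if n=="top" else (180,160,270,250)
    k,l,st_,c=cv2.connectedComponentsWithStats(m[y0:y1,x0:x1]); j=1+np.argsort(-st_[1:,4])[:3]
    print(n,[(st_[q].tolist(),(c[q]+[x0,y0]).round(1).tolist()) for q in j])
a=np.linspace(0,2*np.pi,60)
for n in("top","scene"):
  u=np.vstack([proj(n,pose(M,np.c_[50*np.cos(a),0*a+y,74+50*np.sin(a)])) for y in(-24,24)]); print(n,u.min(0),u.max(0))
E
```

```text
time: 26.0
position: [379.0, 294.1, 207.9]
tcp_rot: [-0.0, 0.501, 0.865, 0.0]
ft_force: [0.0, -0.1, -0.5]
gripper_width: 44.2
finger_force: 0.0
t 26.0 pos [379.  294.1 207.9] mach -125.6 0.3 yang 29.8 F [ 0.  -0.1 -0.5] w 44.2 ff 0.0
top [([6, 18, 25, 28, 367], [198.0, 231.0]), ([31, 36, 21, 25, 319], [220.7, 248.7]), ([30, 72, 25, 18, 268], [221.9, 283.0])]
scene [([0, 29, 53, 31, 436], [205.4, 201.9]), ([0, 72, 30, 18, 328], [191.9, 240.8]), ([32, 44, 28, 16, 175], [224.2, 212.6])]
top [208.16319773 229.76994501] [248.49492976 262.99045261]
scene [208.50552742 188.19532862] [249.58816908 228.85685984]
```

The top view blob spans x 211–232, y 236–261, which fits the predicted seated roll, partly hidden by the lid. Next I'll go over the lid to its back.

```bash
python3 -m inch '[{"dx":0,"dy":0,"dz":1,"turn":0,"grip":1},{"dx":0,"dy":0,"dz":1,"turn":0,"grip":1},{"dx":0,"dy":0,"dz":1,"turn":0,"grip":1},{"dx":0.3,"dy":-0.5,"dz":1,"turn":0,"grip":1},{"dx":0.4,"dy":-0.7,"dz":0.7,"turn":0,"grip":1},{"dx":0.5,"dy":-0.9,"dz":0,"turn":0,"grip":1},{"dx":0.5,"dy":-0.9,"dz":0,"turn":0,"grip":1},{"dx":0.5,"dy":-0.9,"dz":0,"turn":0,"grip":1},{"dx":0.5,"dy":-0.9,"dz":0,"turn":0,"grip":1},{"dx":0.5,"dy":-0.9,"dz":0,"turn":0,"grip":1}]'
python3 -m inch '[{"dx":0.5,"dy":-0.9,"dz":0,"turn":0,"grip":1},{"dx":0.5,"dy":-0.9,"dz":0,"turn":0,"grip":1},{"dx":0.5,"dy":-0.9,"dz":0,"turn":0,"grip":1},{"dx":0.5,"dy":-0.9,"dz":0,"turn":0,"grip":1},{"dx":0.5,"dy":-0.9,"dz":0,"turn":0,"grip":1},{"dx":0.5,"dy":-0.9,"dz":0,"turn":0,"grip":1},{"dx":0.4,"dy":-0.6,"dz":0,"turn":0,"grip":1},{"dx":0.1,"dy":-0.1,"dz":0,"turn":0,"grip":1},{"dx":0,"dy":0,"dz":-0.3,"turn":0,"grip":1},{"dx":0,"dy":0,"dz":-0.5,"turn":0,"grip":1}]'
python3 - <<'E'
from st import *
go(125,0,208); label()
pr=None
for th in [1.13,1.03,.93,.83,.73,.63,.53,.43,.33,.23,.13,.03,0]:
    x,z=lidpt(98,65,th); T=pose(M,[[x+11,0,z+25]])[0]; print(th,round(x+11,1),round(z+25,1),None if pr is None else ((T-pr)/20).round(2)); pr=T
E
```

```text
time: 27.1
position: [443.9, 178.9, 300.5]
tcp_rot: [-0.0, 0.502, 0.865, -0.0]
ft_force: [0.8, 0.5, 0.6]
gripper_width: -0.4
finger_force: 0.0
time: 28.1
position: [513.8, 57.8, 284.4]
tcp_rot: [0.0, 0.502, 0.865, 0.0]
ft_force: [0.5, -0.4, -0.3]
gripper_width: 0.2
finger_force: 0.0
t 28.1 pos [513.8  57.8 284.4] mach 146.5 0.7 yang 29.8 F [ 0.5 -0.4 -0.3] w 0.2 ff 0.0
need dx,dy,dz units -0.56 0.91 -3.82
[['scene', (540, [48.3, 36.8]), (94, [-5.3, 24.8]), (52, [-30.6, 35.8])], ['top', (701, [46.7, -7.9]), (223, [-6.2, 7.7]), (122, [20.4, 22.0])]]
1.13 100.0 211.4 None
1.03 88.3 212.5 [-0.29  0.51  0.06]
0.93 76.5 212.4 [-0.29  0.51 -0.  ]
0.83 64.8 211.2 [-0.29  0.51 -0.06]
0.73 53.3 208.8 [-0.28  0.5  -0.12]
0.63 42.1 205.3 [-0.28  0.49 -0.18]
0.53 31.3 200.6 [-0.27  0.47 -0.23]
0.43 21.0 194.9 [-0.25  0.45 -0.28]
0.33 11.4 188.2 [-0.24  0.42 -0.33]
0.23 2.4 180.6 [-0.22  0.39 -0.38]
0.13 -5.7 172.2 [-0.2   0.35 -0.42]
0.03 -13.0 162.9 [-0.18  0.32 -0.46]
0 -15.0 160.0 [-0.05  0.09 -0.15]
```

```bash
python3 -m inch '[{"dx":0,"dy":0,"dz":-0.7,"turn":0,"grip":1},{"dx":0,"dy":0,"dz":-0.7,"turn":0,"grip":1},{"dx":0,"dy":0,"dz":-0.7,"turn":0,"grip":1},{"dx":0,"dy":0,"dz":-0.7,"turn":0,"grip":1},{"dx":-0.1,"dy":0.17,"dz":-0.6,"turn":0,"grip":1},{"dx":-0.2,"dy":0.34,"dz":-0.4,"turn":0,"grip":1},{"dx":-0.2,"dy":0.34,"dz":0,"turn":0,"grip":1},{"dx":-0.2,"dy":0.34,"dz":0,"turn":0,"grip":1},{"dx":-0.1,"dy":0.2,"dz":0,"turn":0,"grip":1},{"dx":-0.1,"dy":0.2,"dz":0,"turn":0,"grip":1}]'
python3 - <<'E'
from st import *
go(88,0,209.5)
E
```

```text
time: 29.2
position: [495.9, 89.5, 209.3]
tcp_rot: [0.0, 0.502, 0.865, 0.0]
ft_force: [-0.0, -0.3, 0.2]
gripper_width: 0.2
finger_force: 0.0
t 29.2 pos [495.9  89.5 209.3] mach 110.1 0.8 yang 29.8 F [-0.  -0.3  0.2] w 0.2 ff 0.0
need dx,dy,dz units -0.58 0.94 0.01
```

```bash
python3 -m inch '[{"dx":-0.08,"dy":0.13,"dz":0,"turn":0,"grip":1},{"dx":-0.08,"dy":0.13,"dz":0,"turn":0,"grip":1},{"dx":-0.08,"dy":0.13,"dz":0,"turn":0,"grip":1},{"dx":-0.08,"dy":0.13,"dz":0,"turn":0,"grip":1},{"dx":-0.1,"dy":0.16,"dz":0,"turn":0,"grip":1},{"dx":-0.1,"dy":0.17,"dz":0,"turn":0,"grip":1},{"dx":-0.1,"dy":0.17,"dz":0,"turn":0,"grip":1},{"dx":-0.1,"dy":0.17,"dz":0,"turn":0,"grip":1},{"dx":-0.1,"dy":0.17,"dz":0,"turn":0,"grip":1},{"dx":-0.1,"dy":0.17,"dz":0,"turn":0,"grip":1}]'
python3 - <<'E'
from st import *
go(53,0,207); label()
E
```

```text
time: 30.2
position: [477.4, 119.8, 208.6]
tcp_rot: [-0.0, 0.502, 0.865, -0.0]
ft_force: [1.1, 0.2, 1.2]
gripper_width: -0.1
finger_force: 0.5
t 30.2 pos [477.4 119.8 208.6] mach 74.5 -0.3 yang 29.7 F [1.1 0.2 1.2] w -0.1 ff 0.5
need dx,dy,dz units -0.52 0.94 -0.08
[['scene', (628, [46.0, 35.9]), (77, [-3.0, 24.8]), (51, [-30.5, 36.2])], ['top', (944, [26.0, 21.5]), (346, [17.1, -25.7]), (114, [-29.3, 16.9])]]
```

```bash
python3 -m inch '[{"dx":-0.1,"dy":0.17,"dz":-0.01,"turn":0,"grip":1},{"dx":-0.1,"dy":0.17,"dz":-0.02,"turn":0,"grip":1},{"dx":-0.1,"dy":0.17,"dz":-0.03,"turn":0,"grip":1},{"dx":-0.09,"dy":0.17,"dz":-0.04,"turn":0,"grip":1},{"dx":-0.09,"dy":0.17,"dz":-0.05,"turn":0,"grip":1},{"dx":-0.09,"dy":0.17,"dz":-0.06,"turn":0,"grip":1},{"dx":-0.09,"dy":0.16,"dz":-0.06,"turn":0,"grip":1},{"dx":-0.09,"dy":0.16,"dz":-0.06,"turn":0,"grip":1},{"dx":-0.09,"dy":0.16,"dz":-0.07,"turn":0,"grip":1},{"dx":-0.09,"dy":0.16,"dz":-0.08,"turn":0,"grip":1}]'
python3 - <<'E'
from st import *
go(21,0,194)
s=ctrl.get_image("scene")["img"][:,:,::-1]; cv2.imwrite("pics/s8.png",s)
E
```

```text
time: 31.3
position: [458.8, 153.0, 199.0]
tcp_rot: [0.0, 0.502, 0.865, 0.0]
ft_force: [0.1, 1.0, 4.9]
gripper_width: 0.1
finger_force: 1.6
t 31.3 pos [458.8 153.  199. ] mach 36.5 -0.0 yang 29.7 F [0.1 1.  4.9] w 0.1 ff 1.6
need dx,dy,dz units -0.38 0.68 -0.25
```

```bash
python3 -m inch '[{"dx":-0.09,"dy":0.15,"dz":-0.08,"turn":0,"grip":1},{"dx":-0.09,"dy":0.15,"dz":-0.08,"turn":0,"grip":1},{"dx":-0.08,"dy":0.15,"dz":-0.08,"turn":0,"grip":1},{"dx":-0.08,"dy":0.15,"dz":-0.09,"turn":0,"grip":1},{"dx":-0.07,"dy":0.12,"dz":-0.08,"turn":0,"grip":1},{"dx":-0.07,"dy":0.12,"dz":-0.08,"turn":0,"grip":1},{"dx":-0.06,"dy":0.11,"dz":-0.08,"turn":0,"grip":1},{"dx":-0.06,"dy":0.11,"dz":-0.08,"turn":0,"grip":1},{"dx":-0.06,"dy":0.1,"dz":-0.08,"turn":0,"grip":1},{"dx":-0.06,"dy":0.1,"dz":-0.08,"turn":0,"grip":1}]'
python3 - <<'E'
from st import *
go(-15,0,168)
E
```

```text
time: 32.35
position: [444.5, 178.0, 182.7]
tcp_rot: [-0.0, 0.502, 0.865, -0.0]
ft_force: [1.2, -2.8, 2.5]
gripper_width: 0.3
finger_force: 1.1
t 32.35 pos [444.5 178.  182.7] mach 7.7 -0.2 yang 29.7 F [ 1.2 -2.8  2.5] w 0.3 ff 1.1
need dx,dy,dz units -0.55 0.99 -0.73
```

```bash
python3 -m inch '[{"dx":-0.06,"dy":0.1,"dz":-0.07,"turn":0,"grip":1},{"dx":-0.06,"dy":0.1,"dz":-0.07,"turn":0,"grip":1},{"dx":-0.06,"dy":0.1,"dz":-0.07,"turn":0,"grip":1},{"dx":-0.06,"dy":0.1,"dz":-0.07,"turn":0,"grip":1},{"dx":-0.05,"dy":0.09,"dz":-0.07,"turn":0,"grip":1},{"dx":-0.05,"dy":0.09,"dz":-0.07,"turn":0,"grip":1},{"dx":-0.05,"dy":0.09,"dz":-0.07,"turn":0,"grip":1},{"dx":-0.05,"dy":0.09,"dz":-0.07,"turn":0,"grip":1},{"dx":-0.05,"dy":0.08,"dz":-0.07,"turn":0,"grip":1},{"dx":-0.05,"dy":0.08,"dz":-0.07,"turn":0,"grip":1}]'
python3 - <<'E'
from st import *
go(-23,0,160)
E
```

```text
time: 33.35
position: [433.7, 196.4, 168.7]
tcp_rot: [0.0, 0.502, 0.865, -0.0]
ft_force: [1.2, -2.2, 1.8]
gripper_width: -0.1
finger_force: 1.4
t 33.35 pos [433.7 196.4 168.7] mach -13.6 -0.4 yang 29.7 F [ 1.2 -2.2  1.8] w -0.1 ff 1.4
need dx,dy,dz units -0.21 0.42 -0.44
```

```bash
python3 -m inch '[{"dx":-0.03,"dy":0.05,"dz":-0.04,"turn":0,"grip":1},{"dx":-0.03,"dy":0.05,"dz":-0.04,"turn":0,"grip":1},{"dx":-0.03,"dy":0.05,"dz":-0.04,"turn":0,"grip":1},{"dx":-0.03,"dy":0.05,"dz":-0.04,"turn":0,"grip":1},{"dx":-0.03,"dy":0.05,"dz":-0.04,"turn":0,"grip":1},{"dx":0,"dy":0,"dz":-0.04,"turn":0,"grip":1},{"dx":0,"dy":0,"dz":-0.04,"turn":0,"grip":1},{"dx":0,"dy":0,"dz":-0.04,"turn":0,"grip":1},{"dx":0,"dy":0,"dz":-0.04,"turn":0,"grip":1},{"dx":0,"dy":0,"dz":-0.03,"turn":0,"grip":1}]'
python3 - <<'E'
from st import *
st(); label()
E
```

```text
time: 34.35
position: [430.5, 202.2, 161.4]
tcp_rot: [-0.001, 0.502, 0.865, 0.001]
ft_force: [-2.0, 6.6, 9.2]
gripper_width: 0.2
finger_force: 4.5
t 34.35 pos [430.5 202.2 161.4] mach -20.2 -0.4 yang 29.7 F [-2.   6.6  9.2] w 0.2 ff 4.5
[['scene', (122, [-35.0, 46.8]), (45, [27.6, 28.8]), (38, [-1.1, 3.8])], ['top', (834, [-7.2, 16.9]), (92, [-37.0, -35.8]), (85, [27.2, -8.9])]]
```

Nearly shut, at about 9 N. I'll press a few mm more, slowly.

```bash
python3 -m inch '[{"dx":0,"dy":0,"dz":-0.03,"turn":0,"grip":1},{"dx":0,"dy":0,"dz":-0.03,"turn":0,"grip":1},{"dx":0,"dy":0,"dz":-0.03,"turn":0,"grip":1},{"dx":0,"dy":0,"dz":-0.02,"turn":0,"grip":1},{"dx":0,"dy":0,"dz":0,"turn":0,"grip":1},{"dx":0,"dy":0,"dz":0,"turn":0,"grip":1},{"dx":0,"dy":0,"dz":0,"turn":0,"grip":1},{"dx":0,"dy":0,"dz":0,"turn":0,"grip":1},{"dx":0,"dy":0,"dz":0,"turn":0,"grip":1},{"dx":0,"dy":0,"dz":0,"turn":0,"grip":1}]'
```

```text
time: 35.45
position: [430.5, 202.1, 159.2]
tcp_rot: [-0.001, 0.502, 0.865, 0.001]
ft_force: [-3.2, 4.5, 9.9]
gripper_width: -0.2
finger_force: 4.4
```

```bash
python3 -m inch '[{"dx":0,"dy":0,"dz":-0.025,"turn":0,"grip":1},{"dx":0,"dy":0,"dz":-0.025,"turn":0,"grip":1},{"dx":0,"dy":0,"dz":-0.025,"turn":0,"grip":1},{"dx":0,"dy":0,"dz":0,"turn":0,"grip":1},{"dx":0,"dy":0,"dz":0,"turn":0,"grip":1},{"dx":0,"dy":0,"dz":0,"turn":0,"grip":1},{"dx":0,"dy":0,"dz":0,"turn":0,"grip":1},{"dx":0,"dy":0,"dz":0,"turn":0,"grip":1},{"dx":0,"dy":0,"dz":0,"turn":0,"grip":1},{"dx":0,"dy":0,"dz":0,"turn":0,"grip":1}]'
```

```text
time: 36.45
position: [430.6, 202.3, 158.8]
tcp_rot: [-0.0, 0.502, 0.865, 0.001]
ft_force: [-9.3, 5.4, 24.9]
gripper_width: -0.1
finger_force: 12.4
```

The lid is now stiff, so it's probably latched. I'll lift off slowly and check the label position.

```bash
python3 -m inch '[{"dx":0,"dy":0,"dz":0.1,"turn":0,"grip":1},{"dx":0,"dy":0,"dz":0.1,"turn":0,"grip":1},{"dx":0,"dy":0,"dz":0.1,"turn":0,"grip":1},{"dx":0,"dy":0,"dz":0.2,"turn":0,"grip":1},{"dx":0,"dy":0,"dz":0.5,"turn":0,"grip":1},{"dx":0,"dy":0,"dz":1,"turn":0,"grip":1},{"dx":0,"dy":0,"dz":1,"turn":0,"grip":1},{"dx":0,"dy":0,"dz":1,"turn":0,"grip":1},{"dx":0,"dy":0,"dz":1,"turn":0,"grip":1},{"dx":0,"dy":0,"dz":1,"turn":0,"grip":1}]'
python3 -m inch '[{"dx":-0.5,"dy":1,"dz":0.5,"turn":0,"grip":1},{"dx":-0.5,"dy":1,"dz":0.5,"turn":0,"grip":1},{"dx":-0.5,"dy":1,"dz":0.5,"turn":0,"grip":1},{"dx":-0.5,"dy":1,"dz":0,"turn":0,"grip":1},{"dx":-0.5,"dy":1,"dz":0,"turn":0,"grip":1},{"dx":-0.5,"dy":1,"dz":0,"turn":0,"grip":1},{"dx":-0.5,"dy":1,"dz":0,"turn":0,"grip":1},{"dx":-0.5,"dy":1,"dz":0,"turn":0,"grip":1},{"dx":0,"dy":1,"dz":0,"turn":0,"grip":1},{"dx":0,"dy":1,"dz":0,"turn":0,"grip":1}]'
python3 - <<'E'
from st import *
st(); label()
for n,(x0,y0,x1,y1) in(("scene",(195,165,300,250)),("top",(195,205,275,290))):
    a=cv2.imread(f"pics/{n}0.png"); b=ctrl.get_image(n)["img"][:,:,::-1]
    print(n,"diff px",(abs(a[y0:y1,x0:x1].astype(int)-b[y0:y1,x0:x1]).max(2)>40).sum())
E
```

```text
time: 37.45
position: [430.6, 201.3, 278.9]
tcp_rot: [0.0, 0.502, 0.865, 0.0]
ft_force: [-0.5, 0.0, 0.5]
gripper_width: -0.2
finger_force: 0.0
time: 38.45
position: [350.3, 402.2, 308.2]
tcp_rot: [0.0, 0.502, 0.865, 0.0]
ft_force: [0.5, 0.1, -0.6]
gripper_width: 0.4
finger_force: 0.0
t 38.45 pos [350.3 402.2 308.2] mach -233.7 28.7 yang 29.8 F [ 0.5  0.1 -0.6] w 0.4 ff 0.0
[['scene', (236, [-37.4, 3.6]), (211, [0.1, -0.0]), (95, [-45.8, 40.1])], ['top', (401, [0.0, -0.0]), (374, [-38.0, 27.3]), (79, [27.1, -10.0])]]
scene diff px 203
top diff px 154
```

The label is back at its shut position to within 0.1 px with the robot clear, so the lid is latched. Handing in.

```bash
python3 -c "
from cell import ctrl
print(ctrl.hand_in())"
```

```text
the job is handed in; nothing more can be done
None
```

The wide roll is in the bay, the lid is shut and latched, and the job was handed in at 38 s; the one rough spot was opening the lid, where the wrist force read about 88 N (limit 120 N) as the lid met its stop, before I backed off.

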